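# Clamp a brake pad with the ratchet clamp and keep the squeeze

### The arm

A 6-joint arm with a two-finger parallel gripper is mounted at the origin on a cart in front of the work surface, level with it; the furniture and walls round the work are solid. World frame = base frame: x ahead of the robot, y to its left, z up, the work surface at z = 0. Lengths are in mm, angles in degrees, forces in N, time in s.
With the tool pointing down it reaches from about 300 to 850 mm from the base axis. Payload 4.2 kg.
Tool frame: the origin (TCP) lies on the centre line of the jaws, within the pads' length; the fingertips stand 14 mm ahead of it and the grasp point (between the pads) lies 5 mm behind it (env.finger_overhang is the z of the fingertips in the tool frame, in mm); z points along the fingers, y is the line along which they close (so a half turn about z gives the same grasp; the last joint's range is limited). The gripper opens to 91 mm and grips with 3 to 60 N. Pads are 32 mm wide; open, the fingers measure 118 mm over their backs; the gripper's body (76 mm by 178 mm) begins 60 mm behind the grasp point.
Start: joints at [74.656, 18.312, 89.639, -0, 72.044, -1.146], TCP at [141.032, 557.451, 227.976] pointing down, gripper open.
Joint ranges: [-177.97, 177.97], [-48.28, 115.42], [12.27, 149.76], [-77.06, 257.06], [2.81, 150.46], [-146.56, 146.56]. Speed limits (degrees/s): [147.25, 147.25, 180, 180, 180, 180].

### API

Orientations are given as [roll, pitch, yaw] about the fixed x, y, z axes, in that order (R = Rz(yaw) Ry(pitch) Rx(roll)).
In Python, from workcell import sensors, viewer, env gives the robot as it stands. The module is installed in compiled form; this text tells all that it offers.
- The arm moves only by the tool step_arm, never from a script. Its argument "plan" is one flat list of numbers, 6 for each row, row after row: the shift along the tool's x, y, z in cm, then the turn, a rotation vector about the tool's x, y, z in rad. In form: [x, y, z, wx, wy, wz, x, y, z, wx, wy, wz, ...]. A call has 1 to 5 rows; each row shifts and turns the commanded pose from where the row before left it, along the tool's axes as they then stand; what a row does not reach is not made up. A row lasts 1/12 s, in which the tool goes at most 41.7 mm and 7.16 degrees, less where a joint would pass 70% of its speed; a pose out of reach is approached as far as the arm can. A call is refused whole if a number of a shift passes 4.17 or a number of a turn 0.125, either way. A call with a gripper value outside its range is refused whole. "hand" is the finger opening in cm, from 0 to 9.12, set as the call begins (left out, the last holds). The fingers move at their own pace and stop on an object; "newtons" is the grip in N (left out, the last holds). Time passes only in rows, so rows that do not move let the fingers close. It gives the time, the measured TCP pose, the force, the opening and the grip force at its end, in the units of the state.
- sensors.state(): the state, without advancing time (a new reading comes with each control period).
- viewer.grab_frame(name): name is "scene" or "top" or "wrist"; returns a dict with "img" (420x560x3 uint8, red, green, blue), "fx", "fy", "cx", "cy" (pixels), "k1" (the pictures are not rectified: a ray, as slopes to the right and down, at radius r is drawn at 1 + k1 r^2 times it, then the intrinsics apply), "position" and "attitude" of the camera in the world. Camera axes: x right, y down, z forward; pixel columns grow to the right and rows downward; lengths in mm; the calibration is good to about 2 mm. A picture is of the moment at which its call begins. There is no depth.
- env.job_done(): hands the job in; it is judged then, once.
Trained networks look in a picture, given as the dict that the camera call returned (one of the last four; its "shot" number tells which), for a name from the list of things; names that differ only in an ending like _2 or _b are one class to them, and where a whole thing is asked for, a point or a joint stands for the part that bears it (a point fixed in the world has none). Each returns a list of dicts, best first, with "score" (0 to 1); they miss things now and then, are a little off and sometimes report something else, mostly with a low value. They report only what shows in the picture. A call takes as long as a camera call.
- viewer.boxes_of(name, picture): "location" ([column, row] in pixels, amid what is visible of it).
- viewer.pinpoint(name, picture): "location" ([column, row] in pixels: a listed point, or the origin of a listed thing).
The state is a dict: "time_s": time; "qpos": joint angles; "qvel": joint speeds; "effort": joint torques, N m; "ee_pos": TCP position; "ee_rot": TCP orientation; "force": force on the tool from outside, world axes, zero at the start; "torque": the same for the moment, N m; "gripper_width": finger opening in mm; "gripper_force": force on a finger pad.
Only numpy, scipy, OpenCV 4.12 (cv2) and the standard library are available. Lean on these libraries where they do the work, as an engineer would, in place of code of your own. Each camera call takes 0.05 s, during which the arm holds its last target. There are 200 camera calls.

### The job

Clamp the loose brake pad against the steel fence of the ratchet clamp: first push the toothed rod forward by its orange tail grip until the aluminium pressing plate stands about 2 cm short of the brake pad, let go of the grip, then pump the red trigger towards the black handle until the plate grips the brake pad against the fence just firmly enough that the yellow ring has gone into the sleeve and the green ring still shows; never squeeze on until only red is left. Close the last of the gap with the trigger alone without touching the brake pad yourself, finish while still holding the trigger squeezed with the gripper, and leave the other things on the table where they are.

Things in the scene. Friction and masses are not known exactly. Their poses are not given: they have to be found in the camera images.
- clamp: the fixed bench clamp: plywood board 12 mm thick (clamp frame x -70..70, y -105..205 mm), blue cheeks (x -37..37, y -73..-5, top z 105) and a black upright handle (24 mm wide in x, y -67..-53, top z 155). Origin on the table top under the rod; +y is the pressing direction, from tail grip to fence; z up. It is turned about z by up to 0.22 rad. Clamp positions below are mm in this frame
- fence: the fixed steel fence, 130 x 14 x 30 mm, standing on the board's top at the far end; origin in the middle of the foot of its pressing face, at clamp (0, 178, 12)
- brake_pad: the work piece: a loose brake pad, a 50 x 128 x 6 mm steel plate with two lining blocks on top (16 mm high in all), 0.23 to 0.38 kg, lying flat on the board, 2 to 8 mm short of the fence, turned by at most 0.02 rad; origin in the centre of its underside, its own x (the 50 mm width, edges at +-25) along the clamp's y
- rod (a joint): how far the toothed steel rod has slid forward (+y of the clamp), m, 0 to 0.118. A friction brake (11 N either way) keeps it where it is left, and the ratchet does not let it be pulled back
- tail_grip (a point): top centre of the upright orange tail grip at the rear end of the rod: 20 mm wide (clamp x) x 14 mm (clamp y), from z 60 up to z 104 over the table; it moves with the rod; at rod = 0 it stands at clamp y -210
- nose_face (a point): centre of the contact zone on the front face of the aluminium pressing plate (60 mm wide, 8 mm thick, z 14 to 60 above the table), 20 mm above the table; at rod = 0 and nose = 0 it stands at clamp y 45. The gap to the brake pad is the distance along clamp y to the pad's origin less 25 mm
- nose (a joint): how far the plate's sprung shaft is pushed back into the sleeve at the rod's front, m, 0 to 0.020; 0.8 N per mm. The 20 mm of shaft that show at 0 carry, from the sleeve forward, a yellow ring 4 mm long, a green one 10 mm and a red one 6 mm: above 0.004 yellow is inside, above 0.014 green is inside too
- trigger (a joint): angle of the red trigger, rad, 0 released (spring return, about 2 to 3 N at the blade) to 0.44 squeezed. Pin along clamp x at y -30, z 92. Squeezing moves the blade to -y, to the handle; its pawl then drives the rod forward 27 mm per rad (teeth 5 mm apart: up to 5 mm idle first; a full stroke gives 10 mm; then let it spring right back). Push at the blade at most about 20 N
- trigger_tip (a point): top end of the trigger's blade (22 mm wide in x, 10 mm thick, z about 115 to 150): released it leans 0.22 rad forward with the tip at clamp y -17, fully squeezed 0.22 rad back. At z 140 handle and blade together measure about 53 mm across (y) released and 33 mm squeezed, so both fit between the fingers from above
- oil_filter: bystander: orange oil filter, 72 mm across, 88 mm high; origin under its centre
- bearing: bystander: ball bearing, 52 mm across, 15 mm high, lying flat; origin under its centre
- ins_tape: bystander: roll of black tape, 55 mm across, 19 mm high; origin under its centre

How it is judged:
By the outcome, as a careful person would: the job done as asked, in the order asked, and still so for the second after the job is handed in, while the arm keeps its last pose, push and grip.
It also fails if it takes over 72 s, if anything falls off the work surface, if the arm or the gripper's body presses on something with over 40 N, if the wrist force passes 120 N, or if a joint passes its speed limit or range.

## Working session

There is one attempt and no reset: what is moved stays moved. The work goes in short steps, Python scripts to look and compute and a tool call to move; the robot and the scene stay as the last step left them, time stands still between calls to the robot, and variables do not carry over. Pictures are saved under pics/ and viewed, at most 12 in all, crops included, and the job is handed in when it is done.

Besides the shell and the picture viewer there is one more tool, called after "Call:" by a JSON object that holds its "api" and its "payload", one argument or row to a line. step_arm: Moves the arm, as the interface text tells. Its arguments: {"type":"object","properties":{"plan":{"type":"array","items":{"type":"number"}},"hand":{"type":"number"},"newtons":{"type":"number"}},"required":["plan"]}

```bash
mkdir -p pics; cat > h.py <<'E'
import numpy as np, cv2
from scipy.spatial.transform import Rotation as R
from workcell import sensors, viewer, env
def Rc(f):
    a=np.array(f['attitude'],float)
    if a.shape==(3,3): return a
    return R.from_euler('xyz',a,degrees=True).as_matrix() if a.size==3 else R.from_quat(a).as_matrix()
def ray(f,px):
    d=np.array([f['k1'],0,0,0,0],float)
    K=np.array([[f['fx'],0,f['cx']],[0,f['fy'],f['cy']],[0,0,1.]])
    u=cv2.undistortPoints(np.array([[px]],float),K,d)[0,0]
    return Rc(f)@np.array([u[0],u[1],1.])
def hit(f,px,z):
    r=ray(f,px);p=np.array(f['position'],float);return p+r*(z-p[2])/r[2]
def proj(f,P):
    q=Rc(f).T@(np.array(P,float)-np.array(f['position'],float))
    a,b=q[0]/q[2],q[1]/q[2];s=1+f['k1']*(a*a+b*b)
    return np.array([f['fx']*a*s+f['cx'],f['fy']*b*s+f['cy']])
def save(f,n): cv2.imwrite(f'pics/{n}.png',cv2.cvtColor(f['img'],cv2.COLOR_RGB2BGR))
E
python3 - <<'E'
from h import *
np.set_printoptions(precision=1,suppress=True)
Z=dict(clamp=0,fence=12,brake_pad=12,tail_grip=104,nose_face=20,trigger_tip=150,oil_filter=0,bearing=0,ins_tape=0)
for c in ['top','scene']:
    f=viewer.grab_frame(c);save(f,c+'0')
    print(c,f['position'],f['attitude'],f['k1'])
    for n,z in Z.items():
        for d in viewer.pinpoint(n,f)[:1]: print(n,np.array(d['location']),round(d['score'],2),hit(f,d['location'],z))
s=sensors.state();print(s['ee_rot'],s['force'],s['time_s'],env.finger_overhang)
E
```

```text
top [ 448.1   46.8 1272.3] [-172.8    0.3  -90.5] -0.08722378774118963
clamp [301.5 203.1] 0.64 [634.5  -4.5   0. ]
fence [233.9 217.2] 0.67 [596.7 176.2  12. ]
brake_pad [246.2 213.2] 0.9 [607.1 143.4  12. ]
tail_grip [383.4 186.7] 0.87 [ 658.6 -204.9  104. ]
nose_face [279.2 205.1] 0.51 [626.8  55.4  20. ]
trigger_tip [313.9 191.3] 0.47 [640.7 -28.4 150. ]
oil_filter [169.8 284.6] 0.57 [419.6 347.7   0. ]
bearing [343.3 145.8] 0.78 [ 792.  -121.4    0. ]
ins_tape [388.  153.7] 0.67 [ 769.1 -243.6    0. ]
scene [ 166.7 -645.8  704.8] [-124.9    0.6  -31.9] -0.006068294636976096
clamp [312.  252.5] 0.71 [648.1  -0.8   0. ]
fence [263.1 220. ] 0.7 [602.8 179.9  12. ]
brake_pad [272.9 224.4] 0.9 [616.  146.6  12. ]
tail_grip [378.2 265.4] 0.73 [ 673.1 -207.4  104. ]
trigger_tip [315.5 212.3] 0.65 [635.6 -25.2 150. ]
bearing [385.8 256.7] 0.51 [ 800.  -117.7    0. ]
ins_tape [418.2 287.5] 0.82 [ 787.9 -239.3    0. ]
[180.    0.  165.8] [ 0.2  0.2 -0.3] 1.0 14.0
```

```bash
cd pics; python3 -c "
import cv2,numpy as np
a=cv2.imread('top0.png');b=cv2.imread('scene0.png')
cv2.imwrite('both.png',cv2.resize(np.vstack([a,b]),(560,600)) if 0 else cv2.resize(np.hstack([a,b]),(800,300)))"
```

```text
(no output)
```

View pics/both.png

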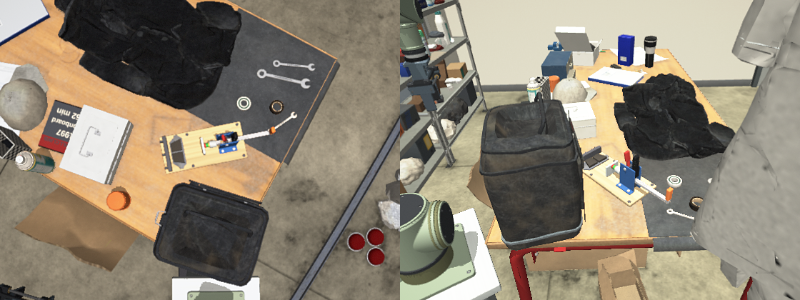

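```bash
python3 - <<'E'
from h import *
t=viewer.grab_frame('top');s=viewer.grab_frame('scene')
for P in [(0,0,0),(141,557,228),(300,0,0),(300,0,300)]: print(P,proj(t,P),proj(s,P))
a=cv2.imread('pics/top0.png')[130:270,190:430];b=cv2.imread('pics/scene0.png')[150:340,200:460]
a=cv2.resize(a,(480,280),interpolation=cv2.INTER_CUBIC)
b=cv2.resize(b,(416,304),interpolation=cv2.INTER_CUBIC)
c=np.zeros((584,480,3),np.uint8);c[:280]=a;c[280:,:416]=b
cv2.imwrite('pics/crop1.png',c)
# clamp fit from both views
from scipy.optimize import least_squares
pts={'fence':(0,178,12),'tail_grip':(0,-210,104),'clamp':(0,0,0),'trigger_tip':(0,-17,150),'nose_face':(0,45,20)}
for F in ([t],[s],[t,s]):
    obs=[(f,p,np.array(d[0]['location'])) for f in F for n,p in pts.items() if (d:=viewer.pinpoint(n,f))]
    def X(v,p):
        return [v[0]+np.cos(v[2])*p[0]-np.sin(v[2])*p[1],v[1]+np.sin(v[2])*p[0]+np.cos(v[2])*p[1],p[2]]
    r=least_squares(lambda v:np.concatenate([proj(f,X(v,p))-o for f,p,o in obs]),[630,0,.16],loss='soft_l1',x_scale=[10,10,.1])
    print(r.x,r.fun.round(1))
E
```

```text
(0, 0, 0) [302.89755351 446.69787974] [ 40.64483431 370.71948306]
(141, 557, 228) [ 49.89897949 415.23867001] [ 46.30826963 142.42223966]
(300, 0, 0) [301.54380447 329.71343187] [186.36907286 307.14150899]
(300, 0, 300) [307.30264239 347.36120795] [162.0356234  196.81117976]
[ 6.30631741e+02 -2.69206604e+00  1.83702581e-01] [-0.4  0.6  0.7 -0.  -0.  -0.8 -2.2  1.9  1.2 -1.9]
[ 6.37570473e+02 -3.33529121e+00  1.94244316e-01] [-2.3 -1.8  0.3  0.6 -4.5  3.9  0.6 -0.4  2.3 -1.1]
[ 6.34055951e+02 -3.53584432e+00  1.96928026e-01] [ 0.1  0.1  0.8 -2.4  0.3 -2.  -1.9  0.4  1.5 -3.  -3.5 -1.3 -0.7  1.1
 -5.6  4.4 -0.5  0.1  1.2 -0.6]
```

View pics/crop1.png

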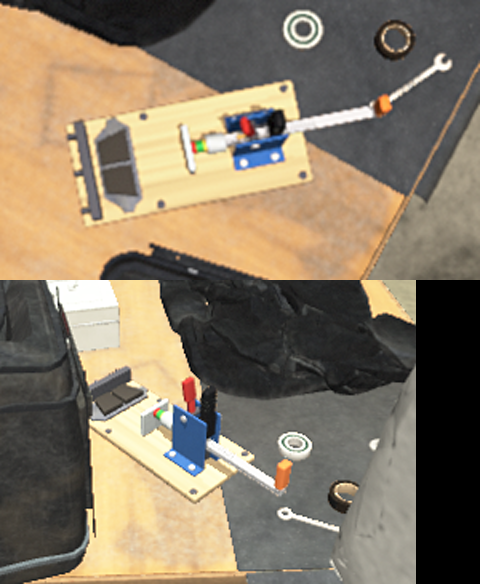

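View pics/scene0.png

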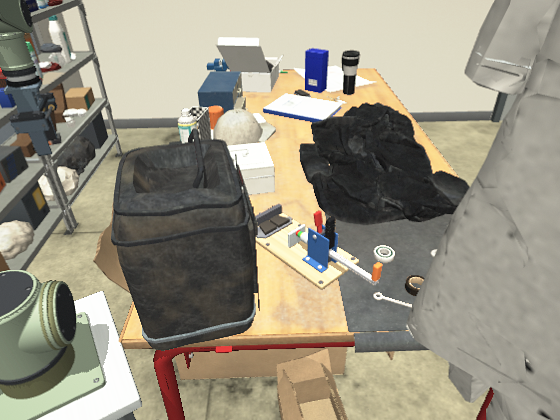

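```bash
python3 - <<'E'
from h import *
np.set_printoptions(precision=0,suppress=True)
t=viewer.grab_frame('top');s=viewer.grab_frame('scene')
def tri(a,b):
    p,q=np.array(t['position']),np.array(s['position']);u,v=ray(t,a),ray(s,b)
    k=np.linalg.lstsq(np.stack([u,-v],1),q-p,rcond=None)[0];A=p+k[0]*u;B=q+k[1]*v
    return (A+B)/2,np.linalg.norm(A-B)
for a,b in [((350,399),(115,240)),((378,290),(255,238)),((350,399),(118,190)),((378,290),(240,187)),((214,367),(122,150)),((245,256),(230,142))]: print(a,b,*tri(a,b))
for b in [(145,335),(255,318)]: print(hit(s,b,0))
for h in (0,200,300,350): print(h,[hit(t,a,h)[:2] for a in [(350,399),(378,290),(214,367),(245,256)]])
c=cv2.resize(cv2.imread('pics/top0.png')[230:420,190:420],(690,570),interpolation=cv2.INTER_CUBIC)
cv2.imwrite('pics/bag.png',c)
E
```

```text
(350, 399) (115, 240) [197. -83. 301.] 1.0274235600218278
(378, 290) (255, 238) [ 410. -152.  259.] 0.8216725598701154
(350, 399) (118, 190) [221. -73. 381.] 4.523322383747871
(378, 290) (240, 187) [ 407. -131.  355.] 14.775336644534216
(214, 367) (122, 150) [273. 181. 327.] 9.922524795156473
(245, 256) (230, 142) [489. 120. 312.] 14.35632263918425
[198. -26.   0.]
[ 417. -111.    0.]
0 [array([ 120., -124.]), array([ 401., -204.]), array([205., 229.]), array([494., 148.])]
200 [array([172., -97.]), array([ 408., -164.]), array([243., 201.]), array([487., 132.])]
300 [array([198., -83.]), array([ 412., -144.]), array([263., 186.]), array([483., 124.])]
350 [array([210., -77.]), array([ 414., -135.]), array([272., 179.]), array([481., 120.])]
```

View pics/bag.png

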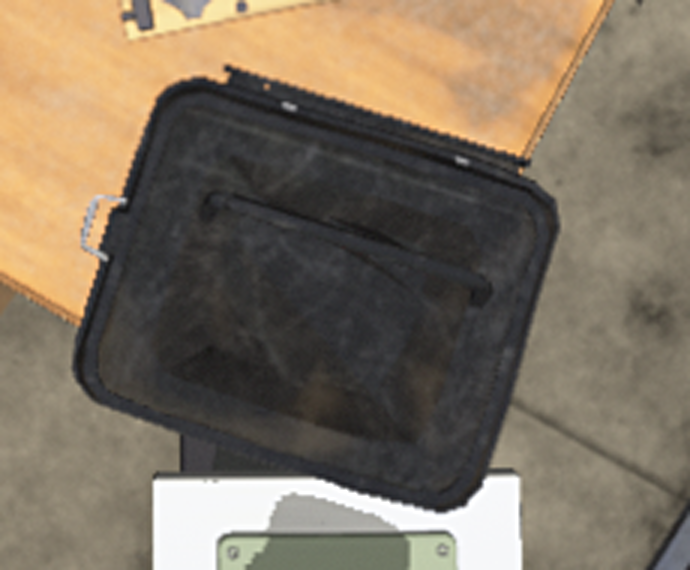

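```bash
cat >> h.py <<'E'
def rows(targets,p=None,e=None,step=40,turn=.12):
    """targets: list of (x,y,z,yaw_deg) tool-down; prints rounded tool-frame rows"""
    s=sensors.state();p=np.array(s['ee_pos'] if p is None else p,float);M=R.from_euler('xyz',s['ee_rot'] if e is None else e,degrees=True)
    out=[]
    for x,y,z,yaw in targets:
        T=R.from_euler('xyz',[180,0,yaw],degrees=True);g=np.array([x,y,z],float)
        n=max(1,int(np.ceil(max(np.linalg.norm(g-p)/step,(M.inv()*T).magnitude()/turn)-1e-6)))
        for k in range(n,0,-1):
            d=(M.inv().apply((g-p)/k)/10).round(2);w=((M.inv()*T).as_rotvec()/k).round(4)
            out.append(np.r_[d,w]);p=p+M.apply(d*10);M=M*R.from_rotvec(w)
    for i in range(0,len(out),5): print('['+','.join(f'{v:g}' for r in out[i:i+5] for v in r)+']')
    print(len(out),p.round(1),M.as_euler('xyz',degrees=True).round(1))
E
python3 - <<'E'
from h import *
T=[]
N=14
for k in range(N+1):
    a=np.radians(75.8+(-17.2-75.8)*k/N); r=600+90*min(1,k/5)
    T.append((r*np.cos(a),r*np.sin(a),300 if k<13 else 260,165.8-65.5*k/N))
rows(T)
E
```

```text
[-0,1.25,-3.6,0,0,0,-0,1.25,-3.6,0.0001,0,0,-3.58,0.69,-0,-0,0,0.0409,-3.54,0.84,-0,-0,0,0.0408,-3.7,0.56,-0,-0,0,0.0408]
[-3.67,0.71,-0,-0,0,0.0409,-3.82,0.42,-0,-0,0,0.0408,-3.8,0.58,-0,-0,0,0.0408,-3.94,0.27,-0,-0,0,0.0408,-3.92,0.43,-0,-0,0,0.0409]
[-2.7,0.08,-0,-0,0,0.0272,-2.69,0.15,-0,-0,0,0.0272,-2.69,0.22,-0,-0,0,0.0272,-3.89,-0.91,-0,-0,0,0.0408,-3.93,-0.75,-0,-0,0,0.0409]
[-3.86,-1.04,-0,-0,0,0.0408,-3.9,-0.88,-0,-0,0,0.0408,-3.82,-1.17,-0,-0,0,0.0409,-3.87,-1.02,-0,-0,0,0.0408,-3.78,-1.3,-0,-0,0,0.0408]
[-3.82,-1.15,-0,-0,0,0.0409,-2.49,-0.96,-0,-0,0,0.0272,-2.51,-0.89,-0,-0,0,0.0272,-2.54,-0.81,-0,-0,0,0.0272,-3.68,-1.56,-0,-0,0,0.0408]
[-3.74,-1.41,-0,-0,0,0.0409,-2.42,-1.12,-0,-0,0,0.0272,-2.45,-1.06,-0,-0,0,0.0272,-2.47,-0.99,-0,-0,0,0.0272,-2.38,-1.21,1.33,-0,0,0.0272]
[-2.41,-1.14,1.33,-0,0,0.0272,-2.44,-1.07,1.34,-0,0,0.0273,-3.5,-1.93,-0,-0,0,0.0408,-3.58,-1.79,-0,-0,0,0.0408]
34 [ 659.1 -204.1  260. ] [-180.     0.   100.3]
```

Call:
{"api": "step_arm", "payload": {
  "plan": [0,1.25,-3.6,0,0,0,0,1.25,-3.6,0,0,0,-3.58,0.69,0,0,0,0.041,-3.54,0.84,0,0,0,0.041,-3.7,0.56,0,0,0,0.041],
  "hand": 9
}}

```text
time_s: 2.62
ee_pos: [257.5, 571.7, 300.7]
ee_rot: [179.9, 0.0, 158.8]
force: [-0.1, -0.2, -0.5]
gripper_width: 89.9
gripper_force: 0.0
```

Call:
{"api": "step_arm", "payload": {
  "plan": [-3.67,0.71,0,0,0,0.041,-3.82,0.42,0,0,0,0.041,-3.8,0.58,0,0,0,0.041,-3.94,0.27,0,0,0,0.041,-3.92,0.43,0,0,0,0.041]
}}

```text
time_s: 3.03
ee_pos: [440.4, 508.0, 299.8]
ee_rot: [-180.0, -0.0, 146.9]
force: [-0.2, 1.0, 0.6]
gripper_width: 89.9
gripper_force: 0.0
```

Call:
{"api": "step_arm", "payload": {
  "plan": [-2.7,0.08,0,0,0,0.027,-2.69,0.15,0,0,0,0.027,-2.69,0.22,0,0,0,0.027,-3.89,-0.91,0,0,0,0.041,-3.93,-0.75,0,0,0,0.041]
}}

```text
time_s: 3.45
ee_pos: [559.3, 404.1, 299.4]
ee_rot: [-180.0, -0.0, 137.6]
force: [1.2, 0.5, -0.3]
gripper_width: 90.0
gripper_force: 0.0
```

Call:
{"api": "step_arm", "payload": {
  "plan": [-3.86,-1.04,0,0,0,0.041,-3.9,-0.88,0,0,0,0.041,-3.82,-1.17,0,0,0,0.041,-3.87,-1.02,0,0,0,0.041,-3.78,-1.3,0,0,0,0.041]
}}

```text
time_s: 3.87
ee_pos: [650.8, 226.0, 299.5]
ee_rot: [180.0, -0.0, 125.8]
force: [0.6, 0.8, 0.1]
gripper_width: 90.1
gripper_force: 0.0
```

Call:
{"api": "step_arm", "payload": {
  "plan": [-3.82,-1.15,0,0,0,0.041,-2.49,-0.96,0,0,0,0.027,-2.51,-0.89,0,0,0,0.027,-2.54,-0.81,0,0,0,0.027,-3.68,-1.56,0,0,0,0.041]
}}

```text
time_s: 4.28
ee_pos: [684.8, 72.6, 299.6]
ee_rot: [180.0, -0.1, 116.6]
force: [0.2, -0.5, -0.4]
gripper_width: 89.9
gripper_force: 0.0
```

```bash
python3 - <<'E'
from h import *
np.set_printoptions(precision=1,suppress=True)
f=viewer.grab_frame('wrist');save(f,'w1');s=sensors.state();print(s['ee_pos'],s['ee_rot'],s['qpos'],f['position'],f['attitude'])
Z=dict(clamp=0,fence=12,brake_pad=12,tail_grip=104,nose_face=20,trigger_tip=150)
for n,z in Z.items():
    for d in viewer.pinpoint(n,f)[:1]: print(n,np.array(d['location']),round(d['score'],2),hit(f,d['location'],z))
E
```

```text
[685.3  63.  299.6] [-179.8    0.4  116.1] [  4.5  27.5  65.2  -0.4  87.4 -21.6] [651.2 140.9 457. ] [164.4  -0.   26.6]
clamp [228.4 210.1] 0.79 [634.8  -6.    0. ]
fence [258.8  93.6] 0.8 [604.8 168.4  12. ]
brake_pad [253.5 118.4] 0.63 [612.4 135.3  12. ]
tail_grip [183.  362.1] 0.86 [ 670.7 -207.1  104. ]
nose_face [232.7 180.2] 0.57 [622.9  44.2  20. ]
```

View pics/w1.png

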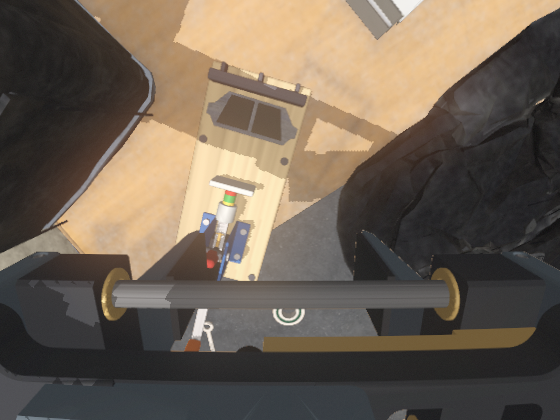

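```bash
python3 - <<'E'
from h import *
rows([(685,-70,290,108),(667,-206,200,100.2)])
E
```

```text
[-3.21,-1.59,0.25,0,-0.0001,0.0378,-3.27,-1.47,0.25,0.0001,-0.0001,0.0378,-3.32,-1.34,0.24,0,-0.0001,0.0378,-3.37,-1.22,0.25,0.0001,-0.0002,0.0378,-2.48,-1.18,1.8,-0,0,0.0272]
[-2.51,-1.12,1.8,-0,0,0.0272,-2.53,-1.05,1.8,-0,0,0.0272,-2.56,-0.98,1.8,-0,0,0.0273,-2.59,-0.9,1.8,-0,0,0.0272]
9 [ 667. -206.  200.] [-180.     0.   100.2]
```

Call:
{"api": "step_arm", "payload": {
  "plan": [-3.21,-1.59,0.25,0,0,0.038,-3.27,-1.47,0.25,0,0,0.038,-3.32,-1.34,0.25,0,0,0.038,-3.37,-1.22,0.25,0,0,0.038,-2.48,-1.18,1.8,0,0,0.027]
}}

```text
time_s: 5.05
ee_pos: [683.1, -99.7, 274.8]
ee_rot: [179.6, 0.2, 106.3]
force: [0.2, 0.3, -0.1]
gripper_width: 90.1
gripper_force: 0.0
```

Call:
{"api": "step_arm", "payload": {
  "plan": [-2.51,-1.12,1.8,0,0,0.027,-2.53,-1.05,1.8,0,0,0.027,-2.56,-0.98,1.8,0,0,0.027,-2.59,-0.9,1.8,0,0,0.027,0,0,0,0,0,0]
}}

```text
time_s: 5.47
ee_pos: [664.2, -210.1, 195.3]
ee_rot: [-179.6, -0.1, 100.0]
force: [-0.1, 0.7, -0.9]
gripper_width: 90.2
gripper_force: 0.0
```

Call:
{"api": "step_arm", "payload": {
  "plan": [0,0,0,0,0,0,0,0,0,0,0,0]
}}

```text
time_s: 5.63
ee_pos: [667.3, -205.7, 200.4]
ee_rot: [179.9, -0.0, 100.2]
force: [0.6, 0.7, -0.1]
gripper_width: 89.8
gripper_force: 0.0
```

```bash
python3 - <<'E'
from h import *
np.set_printoptions(precision=1,suppress=True)
Z=dict(clamp=0,fence=12,brake_pad=12,tail_grip=104,nose_face=20,trigger_tip=150)
for c in ['wrist','top']:
  f=viewer.grab_frame(c);save(f,c+'2');s=sensors.state();print(c,s['ee_pos'],s['ee_rot'],f['position'],f['attitude'])
  for n,z in Z.items():
    for d in viewer.pinpoint(n,f)[:1]: print(n,np.array(d['location']),round(d['score'],2),hit(f,d['location'],z))
E
```

```text
wrist [ 667.6 -205.5  201. ] [179.9   0.  100.3] [ 654.2 -130.4  357.7] [164.3  -0.   10.2]
clamp [287.8   5.7] 0.69 [640.6  -7.    0. ]
tail_grip [289.2 217.1] 0.74 [ 675.6 -203.4  104. ]
top [ 666.9 -206.5  200.4] [180.    0.  100.2] [ 448.1   46.8 1272.3] [-172.8    0.3  -90.5]
clamp [297.9 201.5] 0.57 [639.    5.2   0. ]
brake_pad [247.4 217.4] 0.6 [595.8 140.2  12. ]
tail_grip [383.4 181.1] 0.85 [ 672.8 -205.4  104. ]
nose_face [283.2 207.6] 0.58 [620.1  44.9  20. ]
trigger_tip [310.3 189.7] 0.47 [644.6 -19.9 150. ]
```

View pics/wrist2.png

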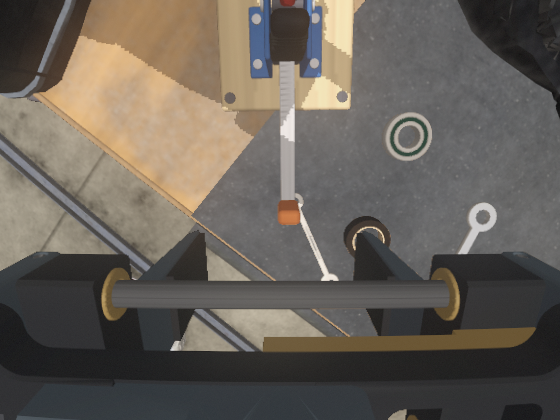

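Call:
{"api": "step_arm", "payload": {
  "plan": [0.3,0.55,1,0,0,0,0,0,3.6,0,0,0,0,0,3.6,0,0,0,0,0,3.6,0,0,0,0,0,0,0,0,0]
}}

```text
time_s: 6.75
ee_pos: [666.7, -201.0, 74.2]
ee_rot: [-179.3, -0.4, 100.2]
force: [-0.9, 1.1, -0.4]
gripper_width: 89.8
gripper_force: 0.0
```

Call:
{"api": "step_arm", "payload": {
  "plan": [0,0,0,0,0,0,0,0,0,0,0,0,0,0,0,0,0,0,0,0,0,0,0,0,0,0,0,0,0,0],
  "hand": 1.5,
  "newtons": 25
}}

```text
time_s: 7.17
ee_pos: [672.5, -203.5, 83.8]
ee_rot: [179.8, 0.1, 100.1]
force: [-0.8, -0.0, 0.7]
gripper_width: 59.5
gripper_force: 0.0
```

Call:
{"api": "step_arm", "payload": {
  "plan": [0,0,0,0,0,0,0,0,0,0,0,0,0,0,0,0,0,0,0,0,0,0,0,0,0,0,0,0,0,0]
}}

```text
time_s: 7.58
ee_pos: [671.5, -203.1, 81.9]
ee_rot: [-180.0, -0.0, 100.1]
force: [-0.2, 1.2, -0.1]
gripper_width: 26.0
gripper_force: 0.4
```

Call:
{"api": "step_arm", "payload": {
  "plan": [0,0,0,0,0,0,0,0,0,0,0,0,0,0,0,0,0,0,0,0,0,0,0,0,0,0,0,0,0,0]
}}

```text
time_s: 8.0
ee_pos: [674.4, -202.6, 81.9]
ee_rot: [179.7, 0.1, 100.2]
force: [8.4, 1.2, -3.2]
gripper_width: 19.8
gripper_force: 25.0
```

```bash
python3 - <<'E'
from h import *
np.set_printoptions(precision=1,suppress=True)
Z=dict(fence=12,brake_pad=12,tail_grip=104,nose_face=20,trigger_tip=150)
u=np.array([-.177,.984])
for c in ['wrist','top','scene']:
  f=viewer.grab_frame(c);save(f,c+'3')
  for n,z in Z.items():
    for d in viewer.pinpoint(n,f)[:1]:
      P=hit(f,d['location'],z);print(c,n,np.array(d['location']),round(d['score'],2),P,'along',(P[:2]-[635.8,2.1])@u)
a=cv2.resize(cv2.imread('pics/wrist3.png')[:210],(800,300));b=cv2.resize(cv2.imread('pics/scene3.png')[180:300,230:430],(500,300),interpolation=cv2.INTER_CUBIC)
b=np.hstack([b,np.zeros((300,300,3),np.uint8)])
cv2.imwrite('pics/v3.png',np.vstack([a,b]))
E
```

```text
wrist tail_grip [281.9 290.7] 0.64 [ 676.1 -204.5  104. ] along -210.39442307966792
top fence [235.7 216.7] 0.54 [598.  171.4  12. ] along 173.25694900794483
top brake_pad [247.6 211.4] 0.62 [611.9 139.7  12. ] along 139.6260285887234
top nose_face [283.7 205.2] 0.56 [626.5  43.5  20. ] along 42.40622398162
top trigger_tip [383.1 181. ] 0.47 [ 664.2 -194.8  150. ] along -198.77200843425976
scene fence [265.6 218.2] 0.49 [613.3 183.6  12. ] along 182.58077475677516
scene brake_pad [272.7 227.3] 0.72 [608.6 135.3  12. ] along 135.84702069417452
scene tail_grip [377.5 263.4] 0.73 [ 676.2 -201.9  104. ] along -207.8460120709142
scene nose_face [293.  240.9] 0.65 [618.8  46.1  20. ] along 46.336857604140626
scene trigger_tip [385.8 257. ] 0.57 [ 664.5 -230.8  150. ] along -234.2126307426539
```

View pics/v3.png

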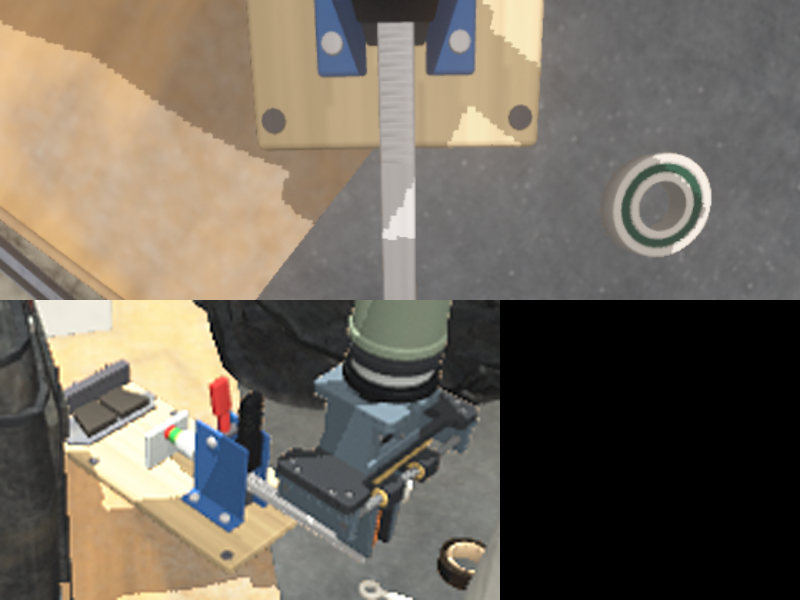

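Call:
{"api": "step_arm", "payload": {
  "plan": [0.6,0.2,0,0,0,0,1.3,0,0,0,0,0,1.3,0,0,0,0,0,1.0,0,0,0,0,0,0.5,0,0,0,0,0]
}}

```text
time_s: 9.32
ee_pos: [666.6, -161.7, 82.0]
ee_rot: [179.9, 0.6, 100.3]
force: [3.8, -16.7, -4.1]
gripper_width: 19.9
gripper_force: 25.0
```

Call:
{"api": "step_arm", "payload": {
  "plan": [0.3,0,0,0,0,0,0,0,0,0,0,0,0,0,0,0,0,0]
}}

```text
time_s: 9.57
ee_pos: [665.9, -158.2, 82.0]
ee_rot: [179.9, 0.5, 100.3]
force: [2.1, -11.2, -4.2]
gripper_width: 20.0
gripper_force: 25.0
```

```bash
python3 - <<'E'
from h import *
np.set_printoptions(precision=1,suppress=True)
Z=dict(fence=12,brake_pad=12,tail_grip=104,nose_face=20)
u=np.array([-.177,.984]);print(sensors.state()['ee_pos'])
for c in ['wrist','top','scene']:
  f=viewer.grab_frame(c);save(f,c+'4')
  for n,z in Z.items():
    for d in viewer.pinpoint(n,f)[:1]:
      P=hit(f,d['location'],z);print(c,n,np.array(d['location']),round(d['score'],2),P,'along',(P[:2]-[635.8,2.1])@u)
# predicted pixels for hypothesised gap lines: at several clamp y on axis
o=np.array([637.5,2.1])
for c,f in [('top',viewer.grab_frame('top')),('scene',viewer.grab_frame('scene'))]:
  for y,z in [(94,20),(94,60),(123,18),(173,18),(178,12),(178,42)]: print(c,y,z,proj(f,[*(o+u*y),z]))
a=cv2.resize(cv2.imread('pics/top4.png')[170:240,220:320],(560,392),interpolation=cv2.INTER_CUBIC);b=cv2.resize(cv2.imread('pics/scene4.png')[195:270,240:340],(240,180),interpolation=cv2.INTER_CUBIC)
c=np.zeros((392,800,3),np.uint8);c[:,:560]=a;c[:180,560:]=b;cv2.imwrite('pics/v4.png',c)
E
```

```text
[ 665.9 -158.2   82. ]
wrist tail_grip [278.9 289.9] 0.82 [ 666.1 -159.7  104. ] along -164.55888912774236
top fence [234.3 215.1] 0.72 [602.3 175.1  12. ] along 176.17387326281593
top brake_pad [247.8 212.9] 0.58 [607.9 139.2  12. ] along 139.81665205683743
top tail_grip [169.6 283.1] 0.2 [425.6 323.7 104. ] along 353.6279267726382
top nose_face [265.9 209.9] 0.66 [614.4  90.7  20. ] along 90.96282961906925
scene fence [265.6 219.5] 0.64 [610.1 178.1  12. ] along 177.72625223511054
scene brake_pad [275.8 226. ] 0.57 [619.1 135.7  12. ] along 134.41361066165115
scene tail_grip [362.9 254.9] 0.57 [ 667.9 -163.8  104. ] along -168.89084861062577
scene nose_face [284.1 233.1] 0.58 [616.5  87.1  20. ] along 87.09887557529629
top 94 20 [264.4 207.5]
top 94 60 [263.8 205.4]
top 123 18 [253.7 209.6]
top 173 18 [235.1 213.1]
top 178 12 [233.5 213.7]
top 178 42 [232.3 212.3]
scene 94 20 [284.  231.1]
scene 94 60 [283.9 219.5]
scene 123 18 [277. 227.]
scene 173 18 [265.5 219.2]
scene 178 12 [264.5 220.1]
scene 178 42 [264.1 211.6]
```

View pics/v4.png

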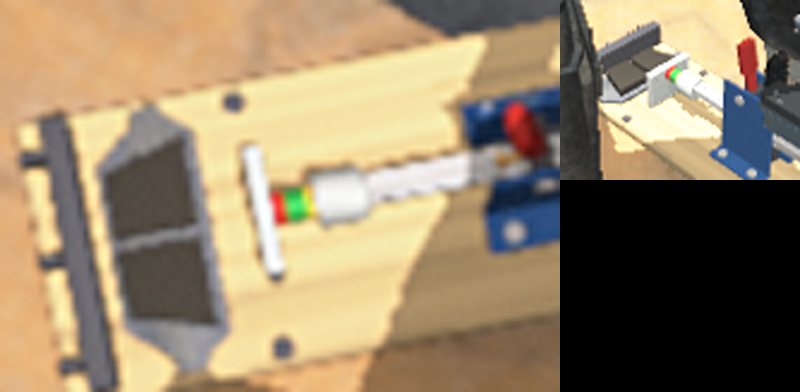

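```bash
cat >> h.py <<'E'
U=np.array([-.1771,.9842]);V=np.array([.9842,.1771]);O=np.array([638.,2.1])
def prof(f,z,xs,y0,y1):
    ys=np.arange(y0,y1,1.);acc=[]
    for x in xs:
        q=np.array([proj(f,[*(O+U*y+V*x),z]) for y in ys],np.float32)
        acc.append(cv2.remap(f['img'],q[None,:,0],q[None,:,1],cv2.INTER_CUBIC)[0].astype(float))
    return ys,np.mean(acc,0)
E
python3 - <<'E'
from h import *
f=viewer.grab_frame('top')
for xs in ([-22,-19,-16,-13],[13,16,19,22]):
  for z in (60,18):
    y,p=prof(f,z,xs,75,195) ;g=p.mean(1)
    print(xs[0],z,' '.join(f'{int(a)}:{v:.0f}' for a,v in zip(y[::2],g[::2])))
E
```

```text
-22 60 75:186 77:190 79:189 81:186 83:198 85:231 87:251 89:248 91:212 93:176 95:193 97:218 99:219 101:217 103:216 105:216 107:218 109:219 111:206 113:175 115:150 117:133 119:101 121:78 123:76 125:79 127:79 129:78 131:76 133:75 135:75 137:76 139:77 141:78 143:77 145:75 147:76 149:77 151:77 153:74 155:75 157:94 159:132 161:186 163:218 165:204 167:143 169:94 171:100 173:113 175:112 177:108 179:104 181:113 183:146 185:169 187:176 189:165 191:152 193:153
-22 18 75:214 77:214 79:214 81:209 83:212 85:232 87:250 89:251 91:221 93:166 95:169 97:204 99:217 101:215 103:214 105:214 107:214 109:216 111:211 113:190 115:162 117:146 119:120 121:85 123:70 125:72 127:74 129:74 131:74 133:74 135:74 137:73 139:73 141:74 143:73 145:73 147:74 149:73 151:73 153:73 155:70 157:67 159:82 161:116 163:167 165:209 167:214 169:174 171:112 173:94 175:107 177:113 179:111 181:106 183:105 185:139 187:193 189:217 191:221 193:210
13 60 75:215 77:215 79:215 81:210 83:211 85:230 87:247 89:247 91:216 93:168 95:174 97:207 99:220 101:217 103:216 105:215 107:216 109:218 111:209 113:178 115:148 117:125 119:95 121:73 123:73 125:74 127:75 129:75 131:74 133:74 135:74 137:74 139:73 141:72 143:72 145:72 147:73 149:72 151:72 153:68 155:68 157:89 159:137 161:193 163:219 165:209 167:151 169:92 171:93 173:108 175:111 177:107 179:102 181:114 183:168 185:210 187:220 189:215 191:197 193:174
13 18 75:209 77:208 79:206 81:203 83:205 85:227 87:247 89:252 91:228 93:168 95:136 97:175 99:206 101:213 103:209 105:208 107:209 109:211 111:207 113:188 115:160 117:139 119:116 121:85 123:71 125:73 127:75 129:75 131:75 133:75 135:74 137:74 139:74 141:74 143:73 145:74 147:74 149:74 151:73 153:74 155:71 157:68 159:83 161:116 163:165 165:204 167:214 169:185 171:122 173:86 175:101 177:111 179:110 181:106 183:100 185:127 187:181 189:210 191:216 193:206
```

Call:
{"api": "step_arm", "payload": {
  "plan": [0.2,0,0,0,0,0,0,0,0,0,0,0,0,0,0,0,0,0,-0.2,0,0,0,0,0,-0.2,0,0,0,0,0]
}}

```text
time_s: 10.88
ee_pos: [665.5, -156.3, 81.9]
ee_rot: [179.9, 0.0, 100.1]
force: [0.7, 2.7, -0.0]
gripper_width: 19.7
gripper_force: 25.0
```

Call:
{"api": "step_arm", "payload": {
  "plan": [0,0,0,0,0,0,0,0,0,0,0,0,0,0,0,0,0,0,0,0,0,0,0,0,0,0,0,0,0,0],
  "hand": 9
}}

```text
time_s: 11.3
ee_pos: [664.9, -155.2, 81.9]
ee_rot: [-180.0, -0.0, 100.2]
force: [-0.7, 0.3, 0.2]
gripper_width: 50.7
gripper_force: 0.0
```

```bash
python3 - <<'E'
from h import *
O2=O-8.5*U
f=viewer.grab_frame('top')
y,p=prof(f,60,[-22,-18,18,22],80,110);print(' '.join(f'{int(a)}:{v:.0f}' for a,v in zip(y,p.mean(1))))
y,p=prof(f,18,[-22,-18,18,22],105,122);print(' '.join(f'{int(a)}:{v:.0f}' for a,v in zip(y,p.mean(1))))
s=sensors.state();print(s['ee_pos'],s['ee_rot'],s['gripper_width'],s['force'])
p=s['ee_pos'];c=O2+U*-50.5;print('handle target',c)
rows([(p[0],p[1],230,100.2),(*c,230,190.2)])
E
```

```text
80:217 81:218 82:215 83:209 84:204 85:208 86:217 87:229 88:241 89:249 90:250 91:247 92:233 93:208 94:182 95:165 96:169 97:185 98:202 99:212 100:218 101:219 102:218 103:216 104:216 105:216 106:216 107:218 108:218 109:218
105:212 106:212 107:212 108:214 109:215 110:214 111:211 112:205 113:192 114:177 115:162 116:150 117:141 118:130 119:114 120:98 121:83
[ 664.92397707 -155.25467143   81.95583635] [-1.79991825e+02 -1.77284088e-02  1.00151432e+02] 54.148977723602776 [0.15656878 0.36202335 0.44454882]
handle target [648.4489 -55.9678]
[0,-0,-3.7,-0,-0.0001,-0.0002,0,-0,-3.7,-0,-0.0001,-0.0002,0,-0,-3.7,-0.0001,-0.0001,-0.0002,0,-0,-3.7,-0,-0,-0.0002,0.72,0.01,-0,-0,-0,-0.1122]
[0.71,0.09,-0,-0,-0,-0.1122,0.7,0.17,-0,-0,-0,-0.1122,0.68,0.25,-0,-0,-0,-0.1122,0.64,0.32,-0,-0,-0,-0.1122,0.6,0.39,-0,-0,-0,-0.1122]
[0.56,0.46,-0,-0,-0,-0.1122,0.5,0.51,-0,-0,-0,-0.1122,0.44,0.57,-0,-0,-0,-0.1122,0.38,0.61,-0,-0,-0,-0.1122,0.3,0.65,-0,-0,-0,-0.1122]
[0.23,0.68,-0,0,-0,-0.1122,0.15,0.71,-0,0,-0,-0.1122,0.07,0.71,-0,0,-0,-0.1122]
18 [648.5 -56.  230. ] [ 180.    -0.  -169.8]
```

```bash
python3 - <<'E'
from h import *
O2=O-8.5*U
c=O2+U*-50.5
rows([(664.9,-155.2,230,100.2),(*c,230,10.2)])
E
```

```text
[0,-0,-3.7,-0,-0.0001,-0.0002,0,-0,-3.7,-0,-0.0001,-0.0002,0,-0,-3.7,-0.0001,-0.0001,-0.0002,0.01,-0,-3.7,-0,-0,-0.0002,0.72,0.01,-0,-0,0,0.1122]
[0.71,-0.07,-0,-0,0,0.1122,0.7,-0.15,-0,-0,0,0.1122,0.68,-0.23,-0,-0,0,0.1122,0.65,-0.3,-0,-0,0,0.1122,0.61,-0.37,-0,-0,0,0.1122]
[0.57,-0.44,-0,-0,0,0.1122,0.52,-0.5,-0,-0,0,0.1122,0.46,-0.56,-0,-0,0,0.1122,0.39,-0.6,-0,-0,0,0.1122,0.32,-0.65,-0,-0,0,0.1122]
[0.24,-0.68,-0,-0,0,0.1122,0.17,-0.7,-0,-0,0,0.1122,0.09,-0.71,-0,-0,0,0.1121]
18 [648.4 -55.9 230. ] [-180.     0.    10.2]
```

Call:
{"api": "step_arm", "payload": {
  "plan": [0,0,-1.5,0,0,0,0,0,-3.7,0,0,0,0,0,-3.7,0,0,0,0,0,-3.7,0,0,0,0,0,-2.2,0,0,0]
}}

```text
time_s: 11.77
ee_pos: [666.2, -155.7, 234.8]
ee_rot: [179.7, 0.1, 100.1]
force: [0.3, 1.2, -0.2]
gripper_width: 87.5
gripper_force: 0.0
```

Call:
{"api": "step_arm", "payload": {
  "plan": [0.72,0,0,0,0,0.1122,0.71,-0.07,0,0,0,0.1122,0.7,-0.15,0,0,0,0.1122,0.68,-0.23,0,0,0,0.1122,0.65,-0.3,0,0,0,0.1122],
  "hand": 9.1
}}

```text
time_s: 12.18
ee_pos: [658.9, -119.7, 230.0]
ee_rot: [-180.0, -0.0, 67.7]
force: [0.0, 0.6, 0.2]
gripper_width: 91.2
gripper_force: 0.0
```

Call:
{"api": "step_arm", "payload": {
  "plan": [0.61,-0.37,0,0,0,0.1122,0.57,-0.44,0,0,0,0.1122,0.52,-0.5,0,0,0,0.1122,0.46,-0.56,0,0,0,0.1122,0.39,-0.6,0,0,0,0.1122]
}}

```text
time_s: 12.6
ee_pos: [653.1, -84.2, 229.9]
ee_rot: [-180.0, 0.0, 35.5]
force: [-0.7, -0.1, 0.2]
gripper_width: 90.8
gripper_force: 0.0
```

Call:
{"api": "step_arm", "payload": {
  "plan": [0.32,-0.65,0,0,0,0.1122,0.24,-0.68,0,0,0,0.1122,0.17,-0.7,0,0,0,0.1122,0.09,-0.71,0,0,0,0.1122,0,0,0,0,0,0]
}}

```text
time_s: 13.02
ee_pos: [648.2, -55.0, 230.0]
ee_rot: [-180.0, 0.0, 10.1]
force: [-0.0, 0.1, -0.1]
gripper_width: 90.7
gripper_force: 0.0
```

Call:
{"api": "step_arm", "payload": {
  "plan": [0,0,0,0,0,0,0,0,0,0,0,0,0,0,0,0,0,0]
}}

```text
time_s: 13.27
ee_pos: [648.6, -56.7, 229.9]
ee_rot: [180.0, -0.0, 10.2]
force: [0.7, -0.0, -0.5]
gripper_width: 91.1
gripper_force: 0.0
```

```bash
python3 - <<'E'
from h import *
np.set_printoptions(precision=1,suppress=True)
O2=O-8.5*U
s=sensors.state();print(s['ee_pos'],s['ee_rot'],s['gripper_width'])
print('tcp clamp', V@(s['ee_pos'][:2]-O2),U@(s['ee_pos'][:2]-O2))
f=viewer.grab_frame('wrist');save(f,'wrist5')
for d in viewer.pinpoint('trigger_tip',f)[:2]:
  P=hit(f,d['location'],150)[:2];print(d,V@(P-O2),U@(P-O2))
for n,x,y,z in [('handle rear',0,-67,155),('handle front',0,-53,155),('tip',0,-17,150),('hl',-12,-60,155),('hr',12,-60,155)]: print(n,proj(f,[*(O2+V*x+U*y),z]))
E
```

```text
[648.6 -56.7 229.9] [180.   -0.   10.2] 91.0509043549767
tcp clamp -0.0029703299836988787 -51.2432798499147
{'location': [238.0, 226.6], 'score': 0.6} -1.6663979655045926 -16.72679873691567
handle rear [299.8 226.5]
handle front [282.3 226.5]
tip [238.3 224.7]
hl [290.9 240.6]
hr [291.2 212.1]
```

View pics/wrist5.png

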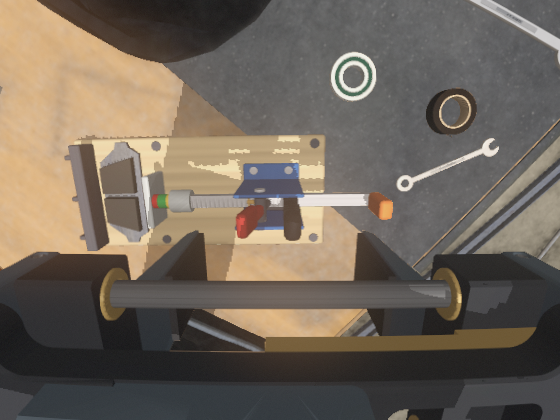

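Call:
{"api": "step_arm", "payload": {
  "plan": [0,-0.6,0.5,0,0,0,0,0,2.5,0,0,0,0,0,2.5,0,0,0,0,0,2,0,0,0,0,0,1.2,0,0,0]
}}

```text
time_s: 13.78
ee_pos: [645.9, -49.9, 139.8]
ee_rot: [-179.9, 0.2, 10.2]
force: [-0.3, -0.1, -0.8]
gripper_width: 90.7
gripper_force: 0.0
```

Call:
{"api": "step_arm", "payload": {
  "plan": [0,0,0.8,0,0,0,0,0,0,0,0,0,0,0.3,0,0,0,0,0,0.25,0,0,0,0,0,0,0,0,0,0],
  "newtons": 20
}}

```text
time_s: 14.2
ee_pos: [649.3, -56.5, 136.2]
ee_rot: [179.9, -0.1, 10.1]
force: [-0.4, 0.2, 0.1]
gripper_width: 91.0
gripper_force: 0.0
```

Call:
{"api": "step_arm", "payload": {
  "plan": [0,0,0,0,0,0,0,0,0,0,0,0]
}}

```text
time_s: 14.37
ee_pos: [648.8, -55.9, 135.7]
ee_rot: [180.0, -0.1, 10.1]
force: [-0.7, -0.2, -0.3]
gripper_width: 91.0
gripper_force: 0.0
```

Call:
{"api": "step_arm", "payload": {
  "plan": [0,0,0,0,0,0,0,0,0,0,0,0,0,0,0,0,0,0,0,0,0,0,0,0,0,0,0,0,0,0],
  "hand": 3.2,
  "newtons": 20
}}

```text
time_s: 14.78
ee_pos: [648.2, -53.9, 135.4]
ee_rot: [-179.8, -0.0, 10.1]
force: [-1.5, 8.4, 5.5]
gripper_width: 60.8
gripper_force: 4.3
```

Call:
{"api": "step_arm", "payload": {
  "plan": [0,0,0,0,0,0,0,0,0,0,0,0,0,0,0,0,0,0,0,0,0,0,0,0,0,0,0,0,0,0]
}}

```text
time_s: 15.2
ee_pos: [648.9, -56.2, 135.9]
ee_rot: [179.9, -0.1, 10.2]
force: [-0.6, -0.6, 6.7]
gripper_width: 34.7
gripper_force: 21.3
```

```bash
cat >> h.py <<'E'
O2=O-8.5*U
def look(tag):
    s=sensors.state();print(s['time_s'],'tcp y',round(U@(s['ee_pos'][:2]-O2),1),'w',round(s['gripper_width'],1),'gf',round(s['gripper_force'],1),'F',np.round(s['force'],1))
    f=viewer.grab_frame('top');save(f,'top_'+tag)
    for z,x in ((60,[-24,-20,20,24]),):
        y,p=prof(f,z,x,70,112);print(' '.join(f'{int(a+8.5)}:{v:.0f}' for a,v in zip(y[::2],p.mean(1)[::2])))
    w=viewer.grab_frame('wrist');save(w,'wr_'+tag)
    # shaft ring profile at x=0, z=~40 : hue
    for n,g in (('wrist',w),):
        for z in (42,):
            y,p=prof(g,z,[-1,0,1],60,125);h=cv2.cvtColor(p[None].astype(np.uint8).clip(0,255),cv2.COLOR_RGB2HSV)[0]
            print(n,' '.join(f'{int(a+8.5)}:{q[0]}/{q[1]}' for a,q in zip(y[::2],h[::2])))
E
python3 -c "
from h import *
look('s1')"
```

```text
15.2 tcp y -50.9 w 34.7 gf 21.3 F [-0.6 -0.6  6.7]
78:137 80:135 82:138 84:153 86:169 88:178 90:179 92:177 94:192 96:210 98:218 100:215 102:207 104:214 106:232 108:240 110:223 112:170 114:152 116:196 118:213
wrist 68:18/18 70:19/16 72:19/16 74:18/18 76:19/16 78:19/16 80:19/16 82:19/16 84:19/16 86:18/18 88:20/18 90:18/15 92:23/108 94:43/115 96:54/111 98:54/110 100:55/108 102:53/109 104:13/132 106:3/160 108:3/156 110:4/107 112:15/28 114:16/16 116:23/9 118:20/10 120:19/9 122:19/16 124:14/58 126:16/55 128:14/54 130:12/50 132:13/53
```

Call:
{"api": "step_arm", "payload": {
  "plan": [0,0,0,0,0,0,0,0,0,0,0,0,0,0,0,0,0,0,0,0,0,0,0,0,0,0,0,0,0,0],
  "hand": 8.8
}}

```text
time_s: 15.72
ee_pos: [648.2, -56.1, 134.3]
ee_rot: [180.0, 0.1, 10.2]
force: [0.2, -0.2, -0.9]
gripper_width: 65.4
gripper_force: 0.0
```

Call:
{"api": "step_arm", "payload": {
  "plan": [0,0,0,0,0,0,0,0,0,0,0,0,0,0,0,0,0,0,0,0,0,0,0,0,0,0,0,0,0,0]
}}

```text
time_s: 16.13
ee_pos: [648.5, -56.0, 135.0]
ee_rot: [180.0, -0.0, 10.1]
force: [-0.6, 0.3, 0.2]
gripper_width: 87.8
gripper_force: 0.0
```

Call:
{"api": "step_arm", "payload": {
  "plan": [0,0,0,0,0,0,0,0,0,0,0,0,0,0,0,0,0,0,0,0,0,0,0,0,0,0,0,0,0,0],
  "hand": 3.2
}}

```text
time_s: 16.55
ee_pos: [648.2, -53.3, 135.6]
ee_rot: [-179.7, -0.0, 10.1]
force: [-2.8, 8.2, 6.7]
gripper_width: 57.4
gripper_force: 4.5
```

Call:
{"api": "step_arm", "payload": {
  "plan": [0,0,0,0,0,0,0,0,0,0,0,0,0,0,0,0,0,0,0,0,0,0,0,0,0,0,0,0,0,0]
}}

```text
time_s: 16.97
ee_pos: [648.9, -56.2, 136.0]
ee_rot: [180.0, -0.1, 10.1]
force: [-1.7, -1.4, 5.6]
gripper_width: 34.7
gripper_force: 21.2
```

```bash
python3 -c "
from h import *
look('s2')"
```

```text
16.9667 tcp y -50.9 w 34.7 gf 21.2 F [-1.7 -1.4  5.6]
78:138 80:135 82:137 84:149 86:162 88:171 90:174 92:175 94:191 96:210 98:218 100:216 102:215 104:215 106:215 108:216 110:207 112:208 114:227 116:241 118:240
wrist 68:13/30 70:14/31 72:12/33 74:14/31 76:16/33 78:17/22 80:18/19 82:18/18 84:18/18 86:18/19 88:20/18 90:18/19 92:16/19 94:19/14 96:18/12 98:18/12 100:20/11 102:28/24 104:49/109 106:53/109 108:53/111 110:54/111 112:48/106 114:9/142 116:3/158 118:3/148 120:5/79 122:16/27 124:18/15 126:20/10 128:23/9 130:20/10 132:17/22
```

Call:
{"api": "step_arm", "payload": {
  "plan": [0,0,0,0,0,0,0,0,0,0,0,0,0,0,0,0,0,0,0,0,0,0,0,0,0,0,0,0,0,0],
  "hand": 8.8
}}

```text
time_s: 17.48
ee_pos: [648.2, -56.2, 134.3]
ee_rot: [180.0, 0.1, 10.2]
force: [0.2, -1.1, 0.3]
gripper_width: 65.0
gripper_force: 0.0
```

Call:
{"api": "step_arm", "payload": {
  "plan": [0,0,0,0,0,0,0,0,0,0,0,0,0,0,0,0,0,0,0,0,0,0,0,0,0,0,0,0,0,0]
}}

```text
time_s: 17.9
ee_pos: [648.5, -56.0, 135.0]
ee_rot: [180.0, -0.0, 10.1]
force: [0.4, -0.4, -0.4]
gripper_width: 87.7
gripper_force: 0.0
```

Call:
{"api": "step_arm", "payload": {
  "plan": [0,0,0,0,0,0,0,0,0,0,0,0,0,0,0,0,0,0,0,0,0,0,0,0,0,0,0,0,0,0],
  "hand": 3.2
}}

```text
time_s: 18.32
ee_pos: [648.1, -53.3, 135.6]
ee_rot: [-179.7, -0.0, 10.1]
force: [-2.4, 9.2, 5.5]
gripper_width: 57.7
gripper_force: 4.8
```

Call:
{"api": "step_arm", "payload": {
  "plan": [0,0,0,0,0,0,0,0,0,0,0,0,0,0,0,0,0,0,0,0,0,0,0,0,0,0,0,0,0,0]
}}

```text
time_s: 18.73
ee_pos: [648.9, -56.3, 136.1]
ee_rot: [180.0, -0.1, 10.1]
force: [-2.2, -0.9, 5.5]
gripper_width: 34.7
gripper_force: 21.6
```

```bash
python3 -c "
from h import *
look('s3')
a=cv2.imread('pics/wr_s3.png')[60:340,20:400];cv2.imwrite('pics/v6.png',cv2.resize(a,(760,560),interpolation=cv2.INTER_CUBIC))"
```

```text
18.7333 tcp y -50.9 w 34.7 gf 21.6 F [-2.2 -0.9  5.5]
78:142 80:140 82:140 84:148 86:162 88:172 90:175 92:174 94:180 96:195 98:206 100:208 102:209 104:212 106:215 108:216 110:217 112:216 114:217 116:213 118:197
wrist 68:12/28 70:13/30 72:12/28 74:13/32 76:12/32 78:13/33 80:13/33 82:13/33 84:14/32 86:15/35 88:15/28 90:18/19 92:18/19 94:19/14 96:18/12 98:19/14 100:18/12 102:21/12 104:19/14 106:18/12 108:18/12 110:21/12 112:27/11 114:53/94 116:54/105 118:53/105 120:29/92 122:3/155 124:3/152 126:4/119 128:12/34 130:15/24 132:17/11
```

View pics/v6.png

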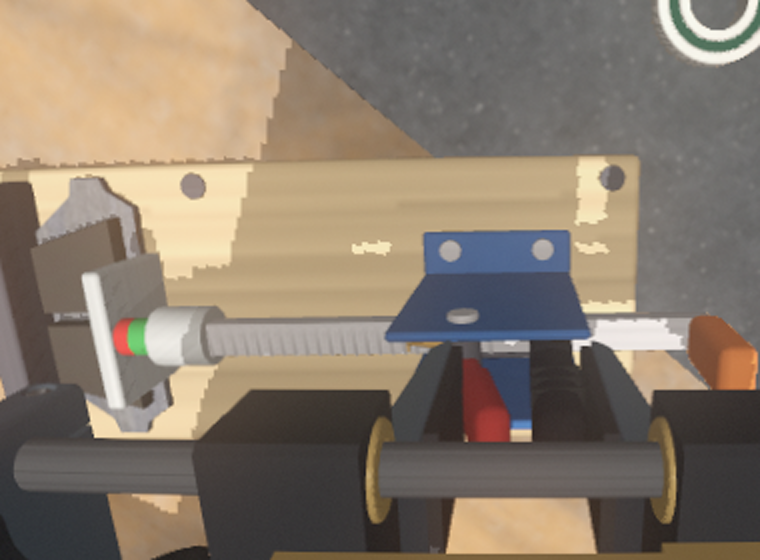

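```bash
cat > nose.py <<'E'
from h import *
def meas(tag,f):
    f=dict(f);im=cv2.cvtColor(cv2.imread(f'pics/wr_{tag}.png'),cv2.COLOR_BGR2RGB);f['img']=im
    ys,p=prof(f,42,[-2,-1,0,1,2],70,130);yy=np.arange(70,129,.1)
    p=np.array([np.interp(yy,ys,p[:,i]) for i in range(3)]).T
    sat=p.max(1)-p.min(1);rg=p[:,0]-p[:,1]
    k=np.argmax(rg);                      # red core
    b=k-np.argmax((rg[:k]<rg[k]/2)[::-1]) # green/red boundary (toward sleeve)
    e=b-20
    while sat[e]>sat[b-30]*.5: e-=1       # sleeve edge
    return yy[e]+8.5,yy[b]+8.5
f=viewer.grab_frame('wrist')
yc=U@(np.array(f['position'])[:2]-O2);print('cam y',yc,'z',f['position'][2])
M={t:meas(t,f) for t in ('s1','s2','s3')};print(M)
r=None
for t,(e,b) in M.items():
    if r is None: r=(e-yc)/(b-14-yc)     # nose=0 in s1
    print(t,'r',round(r,4),'nose',round(14-(b-(yc+(e-yc)/r)),2))
E
python3 nose.py
python3 - <<'E'
from h import *
for t in ('s1','s2','s3'):
    f=viewer.grab_frame('top') if t=='s1' else f
    g=dict(f);g['img']=cv2.cvtColor(cv2.imread(f'pics/top_{t}.png'),cv2.COLOR_BGR2RGB)
    y,p=prof(g,46,[-2,0,2],78,125);print(t,' '.join(f"{int(a+8.5)}:{'/'.join(str(int(v)) for v in q)}" for a,q in zip(y[::2],p[::2])))
E
```

```text
cam y -50.57506217059687 z 293.5195298706721
{'s1': (np.float64(91.79999999999924), np.float64(105.09999999999849)), 's2': (np.float64(102.99999999999861), np.float64(114.79999999999794)), 's3': (np.float64(113.599999999998), np.float64(121.99999999999753))}
s1 r 1.0049 nose 0.0
s2 r 1.0049 nose 1.44
s3 r 1.0049 nose 4.79
s1 86:166/137/60 88:136/149/55 90:89/167/68 92:62/181/78 94:63/180/78 96:88/165/73 98:152/119/55 100:207/70/42 102:220/70/66 104:228/172/171 106:243/249/248 108:252/255/255 110:241/244/242 112:207/200/187 114:207/183/140 116:239/211/145 118:252/232/166 120:235/208/159 122:181/167/153 124:137/137/145 126:120/119/123 128:96/91/88 130:79/71/64 132:78/69/60
s2 86:193/192/185 88:228/227/222 90:243/243/245 92:240/236/232 94:238/223/181 96:226/207/100 98:158/190/67 100:79/175/73 102:63/175/77 104:64/177/77 106:117/159/70 108:190/109/53 110:222/57/43 112:216/84/82 114:229/185/184 116:247/255/254 118:254/254/254 120:234/235/228 122:159/159/156 124:109/107/110 126:115/112/114 128:97/91/88 130:81/72/65 132:78/70/61
s3 86:185/184/178 88:222/220/214 90:240/239/235 92:240/240/236 94:239/238/234 96:240/239/235 98:241/240/237 100:244/241/239 102:237/233/228 104:184/203/170 106:105/178/98 108:62/171/69 110:64/172/73 112:90/158/69 114:151/117/55 116:207/71/44 118:222/73/69 120:229/174/173 122:242/245/243 124:254/255/255 126:248/249/245 128:212/212/207 130:151/149/151 132:115/113/117
```

Call:
{"api": "step_arm", "payload": {
  "plan": [0,0,0,0,0,0,0,0,0,0,0,0,0,0,0,0,0,0,0,0,0,0,0,0,0,0,0,0,0,0],
  "hand": 6.2
}}

```text
time_s: 19.35
ee_pos: [648.2, -56.1, 134.3]
ee_rot: [180.0, 0.1, 10.1]
force: [-1.3, 0.6, -0.3]
gripper_width: 61.2
gripper_force: 0.4
```

Call:
{"api": "step_arm", "payload": {
  "plan": [0,0,0,0,0,0,0,0,0,0,0,0,0,0,0,0,0,0]
}}

```text
time_s: 19.6
ee_pos: [648.3, -55.9, 134.6]
ee_rot: [-180.0, 0.0, 10.1]
force: [-0.3, 0.7, 0.3]
gripper_width: 62.0
gripper_force: 0.4
```

Call:
{"api": "step_arm", "payload": {
  "plan": [0,0,0,0,0,0,0,0,0,0,0,0,0,0,0,0,0,0,0,0,0,0,0,0,0,0,0,0,0,0],
  "hand": 4.4
}}

```text
time_s: 20.02
ee_pos: [648.1, -54.0, 135.2]
ee_rot: [-179.8, 0.0, 10.1]
force: [-1.1, 6.0, 1.9]
gripper_width: 44.0
gripper_force: 3.1
```

```bash
sed -i "s/('s1','s2','s3')/('s1','s2','s3','s4','s5') if __import__('os').path.exists(f'pics\/wr_{t}.png')/; s/M={t:meas(t,f) for t in/M={t:meas(t,f) for t in/" nose.py; python3 -c "
from h import *
look('s4')" | head -1; python3 nose.py
```

```text
20.0167 tcp y -48.5 w 44.0 gf 3.1 F [-1.1  6.   1.9]
cam y -48.78368666044217 z 292.4785952023977
{'s1': (np.float64(94.2999999999991), np.float64(107.49999999999835)), 's2': (np.float64(105.49999999999847), np.float64(117.1999999999978)), 's3': (np.float64(115.99999999999787), np.float64(124.2999999999974)), 's4': (np.float64(113.599999999998), np.float64(121.69999999999754))}
s1 r 1.0056 nose 0.0
s2 r 1.0056 nose 1.44
s3 r 1.0056 nose 4.78
s4 r 1.0056 nose 4.99
```

Call:
{"api": "step_arm", "payload": {
  "plan": [0,0,0,0,0,0,0,0,0,0,0,0,0,0,0,0,0,0,0,0,0,0,0,0,0,0,0,0,0,0],
  "hand": 3.2
}}

```text
time_s: 20.58
ee_pos: [648.6, -56.3, 135.4]
ee_rot: [180.0, -0.0, 10.1]
force: [-1.4, -0.8, 4.3]
gripper_width: 34.5
gripper_force: 21.6
```

Call:
{"api": "step_arm", "payload": {
  "plan": [0,0,0,0,0,0,0,0,0,0,0,0,0,0,0,0,0,0,0,0,0,0,0,0,0,0,0,0,0,0]
}}

```text
time_s: 21.0
ee_pos: [648.5, -56.3, 135.3]
ee_rot: [180.0, -0.0, 10.1]
force: [-2.0, -2.6, 6.0]
gripper_width: 35.3
gripper_force: 21.7
```

```bash
python3 -c "
from h import *
look('s5')" | head -1; python3 nose.py
python3 -c "
from h import *
f=viewer.grab_frame('top')
y,p=prof(f,46,[-2,0,2],90,125);print(' '.join(f\"{int(a+8.5)}:{'/'.join(str(int(v)) for v in q)}\" for a,q in zip(y[::2],p[::2])))
a=cv2.imread('pics/wr_s5.png')[120:340,20:320];cv2.imwrite('pics/v7.png',cv2.resize(a,(750,550),interpolation=cv2.INTER_CUBIC))"
```

```text
21.0 tcp y -50.8 w 35.3 gf 21.7 F [-2.  -2.6  6. ]
cam y -50.42944106883054 z 292.630739222974
{'s1': (np.float64(91.49999999999926), np.float64(104.59999999999852)), 's2': (np.float64(102.59999999999863), np.float64(114.19999999999797)), 's3': (np.float64(113.09999999999803), np.float64(121.29999999999757)), 's4': (np.float64(110.59999999999818), np.float64(118.79999999999771)), 's5': (np.float64(117.49999999999778), np.float64(121.79999999999754))}
s1 r 1.0064 nose -0.0
s2 r 1.0064 nose 1.43
s3 r 1.0064 nose 4.76
s4 r 1.0064 nose 4.78
s5 r 1.0064 nose 8.64
98:238/237/233 100:239/238/234 102:241/240/236 104:245/243/241 106:241/239/235 108:196/216/193 110:112/179/117 112:92/156/71 114:145/116/50 116:207/71/42 118:222/72/67 120:229/175/172 122:243/245/244 124:254/255/255 126:248/249/243 128:211/211/204 130:150/149/149 132:116/114/118
```

View pics/v7.png

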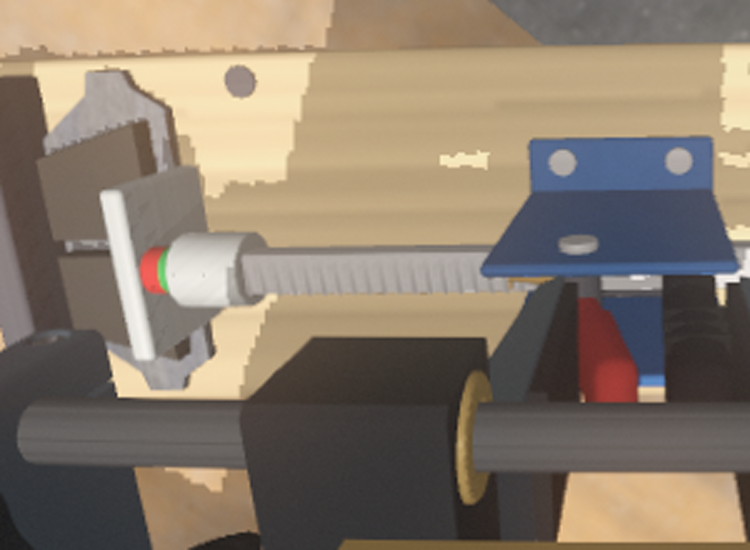

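The yellow ring is inside the sleeve, the green ring still shows in both the wrist and top views, and the plate did not move further, so the pad is firm on the fence. The trigger is fully squeezed and held.

```bash
python3 -c "
from workcell import env
print(env.job_done())"
```

```text
the job is handed in; nothing more can be done
None
```

The job is handed in: the brake pad is clamped against the fence with the yellow ring inside the sleeve and green still showing (plate pushed back about 9 mm by my camera estimate), with the trigger still held squeezed; the last squeeze was made from a part-release rather than a full spring-back, so it added only one tooth.

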